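# Count along the rail, box into the third gap

## Task

Starting at the end of the wooden divider rack that wears the red clip, run a fingertip lightly along the springy rail on the rack's back, touching it behind the first, the second and then the third gap and no further (count every gap, full or empty). Then, with the fingertips only, push the yellow lidded box over the worktop into that third gap until it is fully home against the back wall. The yellow box is only to be pushed, never lifted or tipped, and the other boxes and kitchen things are to be left where they are.

Things in the scene. Friction and masses are not known exactly. Their poses are not given: they have to be found in the camera images.
- rack: Fixed wooden rack, no floor, 76 mm deep (x), 322 wide (y); origin: centre of its footprint. Gaps open to -x (towards the robot) and upwards. Dividers 10 mm thick, 48 high, at y = 156, 78, 0, -78, -156 mm, with rounded front ends at x = -38, make four gaps 68 mm wide. Back wall 38 mm high, inner face at x = +24, outer at +38. The two outermost gaps each hold another box.
- red_clip: Red plastic clip, 44 x 16 x 10 mm, on top of one end divider of the rack (y = +156 or -156 mm, x = -10 mm in the rack's frame): it marks the end from which gaps are counted. It is fixed. Origin: centre of its underside, 48 mm above the worktop.
- white_clip: White plastic clip like the red one, on the other end divider.
- rail: Springy rail along y over the back wall: pale wood bar 14 mm wide, 290 long, top 62 mm above the worktop. Pressed from above it sinks straight down, at most 10 mm; it starts to give at 0.6 N, resists 0.3 N more per mm and springs back. Dark lines at y = 78, 0, -78 mm part it into a section per gap. Not to be pressed over 20 N. Origin: 11.5 mm below its top, at x = 31, y = 0 in the rack frame.
- rail_a: Section of the rail behind the gap at y = 117 mm of the rack's frame (66 mm long; it moves with the rail). Origin: on its top face, 62 mm above the worktop, at x = 31 mm, y = 117 mm.
- rail_b: Section of the rail behind the gap at y = 39 mm of the rack's frame (78 mm long; it moves with the rail). Origin: on its top face, 62 mm above the worktop, at x = 31 mm, y = 39 mm.
- rail_c: Section of the rail behind the gap at y = -39 mm of the rack's frame (78 mm long; it moves with the rail). Origin: on its top face, 62 mm above the worktop, at x = 31 mm, y = -39 mm.
- rail_d: Section of the rail behind the gap at y = -117 mm of the rack's frame (66 mm long; it moves with the rail). Origin: on its top face, 62 mm above the worktop, at x = 31 mm, y = -117 mm.
- gap_a (a point): Point on the worktop in the gap at y = 117 mm of the rack frame: where the centre of a box's underside lies when the box is home there (axes as the rack's).
- gap_b (a point): Point on the worktop in the gap at y = 39 mm of the rack frame: where the centre of a box's underside lies when the box is home there (axes as the rack's).
- gap_c (a point): Point on the worktop in the gap at y = -39 mm of the rack frame: where the centre of a box's underside lies when the box is home there (axes as the rack's).
- gap_d (a point): Point on the worktop in the gap at y = -117 mm of the rack frame: where the centre of a box's underside lies when the box is home there (axes as the rack's).
- yellow_box: Loose yellow plastic lidded box with grey latches, 70 mm (its x) by 56 mm (its y), 42 high, about 0.2 kg; origin: centre of its underside. It stands on the worktop before the rack, its x within 15 degrees of the rack's x. Home in a gap, its centre is at x = -11 mm in the rack frame and its front sticks out 8 mm from the dividers.
- green_box: Green box of the same make and size, standing in one of the rack's two outermost gaps; to be left alone.
- blue_box: Blue box of the same make and size, standing in the other outermost gap; to be left alone.
- bowls: Stack of three nested steel bowls, 160 mm wide and 76 mm high, left of the rack; leave alone. Origin: centre of its underside.
- cup: Clay cup, 76 mm wide and 85 mm high, to the right in front; leave alone. Origin: centre of its underside.
- spatula: Red silicone spatula with a bamboo handle, 260 mm long, lying to the left in front; leave alone.
- press: Metal tortilla press, about 220 mm long, 170 mm wide, 82 mm high, fixed, right of the rack. Origin: centre of its underside.
Mind the look-alikes: they are no part of the job. Several things look just like the yellow_box: the one meant starts nearest to the robot's base.

How it is judged:
On the way, in this order (a step that is already met when the one before it is completed fails the run):
1. a fingertip touches the rail behind the first gap, counted from the red clip (((y of red_clip in the frame of rack above 0 m and contact force between the fingers and rail_a above 0.3 N) or (y of red_clip in the frame of rack below 0 m and contact force between the fingers and rail_d above 0.3 N))), for 0.05 s.
2. a fingertip touches the rail behind the second gap (((y of red_clip in the frame of rack above 0 m and contact force between the fingers and rail_b above 0.3 N) or (y of red_clip in the frame of rack below 0 m and contact force between the fingers and rail_c above 0.3 N))), for 0.05 s.
3. a fingertip touches the rail behind the third gap (((y of red_clip in the frame of rack above 0 m and contact force between the fingers and rail_c above 0.3 N) or (y of red_clip in the frame of rack below 0 m and contact force between the fingers and rail_b above 0.3 N))), for 0.05 s.
4. the yellow box enters the third gap (((y of red_clip in the frame of rack above 0 m and (y of yellow_box in the frame of rack between -0.049 and -0.029 m and x of yellow_box in the frame of rack above -0.06 m)) or (y of red_clip in the frame of rack below 0 m and (y of yellow_box in the frame of rack between 0.029 and 0.049 m and x of yellow_box in the frame of rack above -0.06 m)))), for 0.1 s.
At the end, for the whole second after the job is handed in: The yellow box stands flat and still on the worktop in the third gap from the red clip, within 7 mm of the back wall, within 10 mm of the gap's middle and square to it within 0.15 rad (((y of red_clip in the frame of rack above 0 m and (y of yellow_box in the frame of rack between -0.049 and -0.029 m and x of yellow_box in the frame of rack above -0.018 m)) or (y of red_clip in the frame of rack below 0 m and (y of yellow_box in the frame of rack between 0.029 and 0.049 m and x of yellow_box in the frame of rack above -0.018 m))) and angle between the x axis of yellow_box and the x axis of rack, either way round below 0.15 rad and angle between yellow_box's own z axis and vertical below 0.1 rad and height (world z) of yellow_box below 0.006 m and linear speed of yellow_box below 0.02 m/s); the robot touches nothing.
It fails at once if the rail is touched behind the fourth gap ((y of red_clip in the frame of rack above 0 m and contact force between the fingers and rail_d above 0.3 N) or (y of red_clip in the frame of rack below 0 m and contact force between the fingers and rail_a above 0.3 N)).
It fails at once if the rail is pressed with more than 20 N (contact force between the fingers and rail above 20 N).
It fails at once if the yellow box is lifted more than 12 mm or tipped over 0.3 rad (height (world z) of yellow_box above 0.012 m or angle between yellow_box's own z axis and vertical above 0.3 rad).
It fails at once if the yellow box is pushed into a gap other than the third (x of yellow_box in the frame of rack above -0.05 m and not ((y of red_clip in the frame of rack above 0 m and (y of yellow_box in the frame of rack between -0.069 and -0.009 m and x of yellow_box in the frame of rack above -0.06 m)) or (y of red_clip in the frame of rack below 0 m and (y of yellow_box in the frame of rack between 0.009 and 0.069 m and x of yellow_box in the frame of rack above -0.06 m)))).
It fails at once if another box, the bowls, the cup or the spatula is moved more than 20 mm (distance of any of green_box, blue_box, bowls, cup, spatula from where it was at the start of the episode above 0.02 m).
It also fails if it takes over 69 s, if anything falls off the work surface, if the arm or the gripper's body presses on something with over 40 N, if the wrist force passes 120 N, or if a joint passes its speed limit or range.

## Robot

A 6-joint arm with a two-finger parallel gripper is mounted at the origin on the work surface. World frame = base frame: x ahead of the robot, y to its left, z up, the work surface at z = 0. Lengths are in m, angles in rad, forces in N, time in s.
With the tool pointing down it reaches from about 0.275 to 0.875 m from the base axis. Payload 12.5 kg.
Tool frame: the origin (TCP) lies on the centre line of the jaws, within the pads' length; the fingertips stand r.finger_overhang ahead of it and the grasp point (between the pads) lies 3 mm ahead of it (r.finger_overhang is the distance from the TCP to the fingertips, in m); z points along the fingers, y is the direction in which the jaws open and shut (so a half turn about z gives the same grasp; the last joint's range is limited). The gripper opens to 85 mm and grips with 20 to 120 N. Pads are 22 mm wide; open, the fingers measure 114 mm over their backs; the gripper's body (76 mm by 85 mm) begins 54 mm behind the grasp point. The pads swing forward as they close: fully open they stand 13 mm farther back than shut.
Start: joints at [-1.395, 0.351, 1.652, -0, 1.139, -0.085], TCP at [0.142, -0.531, 0.253] pointing down, gripper open.
Joint ranges: [-2.75, 2.75], [-0.79, 2.1], [0.01, 2.65], [-1.57, 4.71], [0.07, 3.14], [-2.87, 2.87]. Speed limits (rad/s): [2.22, 2.22, 2.79, 3.14, 3.14, 3.14].

## Interface

Orientations are given as a unit quaternion [x, y, z, w].
In Python, from cell import r, optics gives the robot as it stands. The module is installed in compiled form; this text tells all that it offers. Calls block until the motion is done:
- r.move_to(position, orientation): joint-space move of the TCP to a pose.
- r.move_linear(position, rot=None, vel=0.15): straight line of the TCP; rot=None keeps the orientation; vel is the mean speed in m/s.
- r.set_joints(angles): joint-space move.
- r.set_gripper(opening, squeeze=None): opening from 0.0 (shut) to 1.0 (fully open); squeeze is the grip in N (None keeps the last); returns when the fingers have stopped.
- r.sleep(seconds).
- r.inverse_kinematics(position, orientation): joint angles nearest the present ones, or None.
- optics.get_image(name): name is "side" or "top"; returns a dict with "pixels" (400x640x3 uint8, red, green, blue), "depth" (400x640 float32, m along the optical axis (not along the pixel's ray), 0 where there is no reading), "fx", "fy", "cx", "cy" (pixels), "camera_from_world" (4x4, takes a point from world to camera coordinates). Camera axes: x right, y down, z forward; pixel columns grow to the right and rows downward; lengths in m; the calibration is good to about 2 mm. A picture is of the moment at which its call begins.
A pose or a line that the arm cannot do raises r.PlanningError and nothing moves.
- r.hand_in(): hands the job in, once; it reports no verdict.
Readings, each from a call of its own:
- r.current_t(): time.
- r.current_q(): joint angles.
- r.current_qvel(): joint speeds.
- r.current_effort(): joint torques, N m.
- r.current_tool_pos(): TCP position.
- r.current_ee_rot(): TCP orientation.
- r.current_contact_force(): force on the tool from outside, world axes, zero at the start.
- r.current_torque(): the same for the moment, N m.
- r.current_opening(): opening from 0.0 (shut) to 1.0 (fully open).
Only numpy, scipy, OpenCV 4.12 (cv2) and the standard library are available. Lean on these libraries where they do the work, as an engineer would, in place of code of your own. Each camera call takes 0.05 s, during which the arm holds its last target.

## Working session

There is one attempt and no reset: what is moved stays moved. The work goes in short steps, each a Python script; the robot and the scene stay as the last script left them, time stands still between calls to the robot, and variables do not carry over. Pictures are saved under pics/ and viewed, and the job is handed in when it is done.

```bash
mkdir -p pics
python3 - <<'E'
from cell import r, optics
import numpy as np, cv2
for n in ("top","side"):
    d=optics.get_image(n); cv2.imwrite(f"pics/{n}0.png",d["pixels"][:,:,::-1])
    np.savez(f"{n}0.npz",**d)
    print(n,d["fx"],d["fy"],d["cx"],d["cy"],np.round(d["camera_from_world"],3).tolist())
print(r.current_t(),r.finger_overhang,r.current_tool_pos(),r.current_ee_rot(),r.current_opening(),r.current_contact_force())
E
```

```text
top 452.9997169710144 452.9997169710144 317.81020734800893 199.55731870273746 [[-0.016, -1.0, -0.003, -0.022], [-0.982, 0.016, -0.187, 0.543], [0.187, 0.0, -0.982, 1.447], [0.0, 0.0, 0.0, 1.0]]
side 361.44331136614005 361.44331136614005 314.577890718825 198.87238772402705 [[-0.997, -0.075, 0.005, 0.53], [-0.046, 0.552, -0.832, 0.102], [0.06, -0.83, -0.554, 0.949], [0.0, 0.0, 0.0, 1.0]]
0.1 0.022 [ 0.1417998  -0.53111124  0.25280256] [ 9.91512086e-01  1.30013440e-01 -1.68980419e-05 -5.36971091e-04] 1.0011613934788433 [ 0.49246007  0.00657851 -0.37926132]
```

View pics/top0.png

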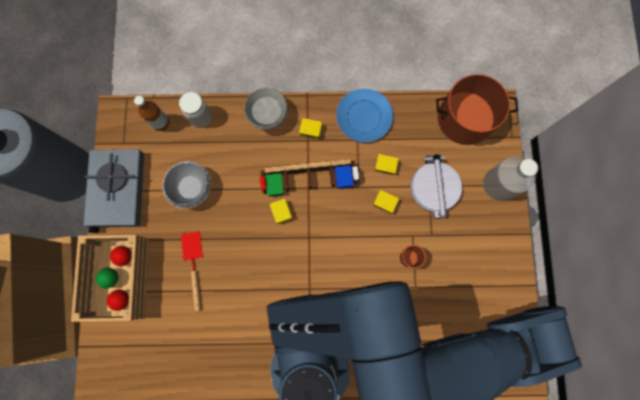

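View pics/side0.png

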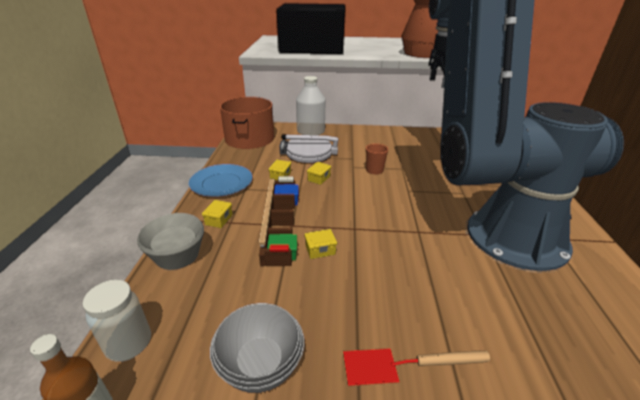

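```bash
cat > h.py <<'E'
import numpy as np, cv2
def ray(d,uv,z):
    T=d["camera_from_world"]; R=T[:3,:3]; c=-R.T@T[:3,3]
    uv=np.atleast_2d(np.asarray(uv,float))
    v=np.c_[(uv[:,0]-d["cx"])/d["fx"],(uv[:,1]-d["cy"])/d["fy"],np.ones(len(uv))]@R
    return c+v*((z-c[2])/v[:,2])[:,None]
def cloud(d):
    h,w=d["depth"].shape; u,v=np.meshgrid(np.arange(w),np.arange(h)); z=d["depth"].astype(float)
    P=np.stack([(u-d["cx"])/d["fx"]*z,(v-d["cy"])/d["fy"]*z,z],-1); T=d["camera_from_world"]
    return (P-T[:3,3])@T[:3,:3]
def proj(d,P):
    T=d["camera_from_world"]; p=np.atleast_2d(P)@T[:3,:3].T+T[:3,3]
    return np.c_[d["fx"]*p[:,0]/p[:,2]+d["cx"],d["fy"]*p[:,1]/p[:,2]+d["cy"]]
def hsv(d): return cv2.cvtColor(d["pixels"],cv2.COLOR_RGB2HSV)
def blobs(m,amin=8):
    n,l,s,c=cv2.connectedComponentsWithStats(m.astype(np.uint8))
    return [(l==i,s[i],c[i]) for i in range(1,n) if s[i,4]>=amin]
E
python3 - <<'E'
from h import *
for n in ("top","side"):
    d=dict(np.load(n+"0.npz")); H=hsv(d); C=cloud(d)
    print(n,"base px",proj(d,[0,0,0]))
    Y=(H[...,0]>22)&(H[...,0]<34)&(H[...,1]>150)&(H[...,2]>100)
    for m,s,c in blobs(Y,30):
        t=m&(C[...,2]>.034)
        p=C[t]
        print("yel",c.round(1),s,p.mean(0).round(3) if len(p) else None,len(p), ray(d,c,.04).round(3), np.linalg.norm(ray(d,c,.04)[0,:2]).round(3))
    for nm,M in (("red",((H[...,0]<6)|(H[...,0]>174))&(H[...,1]>170)&(H[...,2]>120)),("white",(H[...,1]<50)&(H[...,2]>170)),("green",(H[...,0]>50)&(H[...,0]<75)&(H[...,1]>150)),("blue",(H[...,0]>112)&(H[...,0]<128)&(H[...,1]>180))):
        for m,s,c in blobs(M): print(nm,c.round(1),s,C[m].mean(0).round(3),ray(d,c,.058 if nm in("red","white") else .042).round(3))
a=cv2.imread("pics/top0.png")[100:240,230:420]; cv2.imwrite("pics/topc.png",cv2.resize(a,None,fx=4.2,fy=4.2,interpolation=cv2.INTER_CUBIC))
a=cv2.imread("pics/side0.png")[150:280,190:360]; cv2.imwrite("pics/sidec.png",cv2.resize(a,None,fx=4.5,fy=4.5,interpolation=cv2.INTER_CUBIC))
E
```

```text
top base px [[310.78030124 369.69883778]]
yel [310.1 127.3] [299 118  23  19 335] [ 0.795 -0.008  0.051] 306 [[ 0.798 -0.009  0.04 ]] 0.798
yel [386.3 163.6] [375 154  23  20 352] [ 0.662 -0.262  0.054] 326 [[ 0.665 -0.265  0.04 ]] 0.716
yel [385.8 201.3] [374 190  25  23 368] [ 0.537 -0.257  0.041] 333 [[ 0.536 -0.257  0.04 ]] 0.594
yel [280.3 210.6] [270 199  22  24 372] [0.51  0.095 0.046] 340 [[0.51  0.094 0.04 ]] 0.518
red [262.3 182.4] [260 176   6  14  61] [0.603 0.153 0.054] [[0.602 0.152 0.058]]
red [191.3 245.9] [181 232  22  38 528] [0.401 0.396 0.003] [[0.396 0.38  0.058]]
red [118.  255.9] [110 247  17  19 235] [0.365 0.601 0.091] [[0.367 0.615 0.058]]
red [114.9 300.5] [107 291  17  19 246] [0.228 0.607 0.078] [[0.227 0.615 0.058]]
white [169.1   1.5] [163   0  14   5  42] [ 1.835  0.781 -0.752] [[1.275 0.492 0.058]]
white [445.3  12.5] [433   0  30  26 345] [ 1.732 -0.75  -0.739] [[ 1.214 -0.497  0.058]]
white [469.4   3.3] [466   0   9   8  35] [ 1.796 -0.892 -0.754] [[ 1.249 -0.585  0.058]]
white [193.2  16. ] [182   2  29  28 372] [ 1.732  0.639 -0.734] [[1.216 0.40
[... 5030 characters left out ...]
131 0.058]]
white [567.2 256.4] [565 255   5   3   8] [-0.082  0.083  0.017] [[-0.043  0.131  0.058]]
white [105.5 295.9] [  82  279   47   34 1124] [0.862 0.377 0.127] [[0.917 0.321 0.058]]
white [ 93.1 320.6] [ 88 317  13   8  68] [0.87  0.413 0.106] [[0.907 0.378 0.058]]
white [108.  320.8] [104 318  10   7  40] [0.845 0.411 0.106] [[0.88  0.377 0.058]]
white [ 42.6 343.9] [ 30 334  26  21 374] [0.842 0.517 0.197] [[0.965 0.431 0.058]]
white [ 31.3 371.4] [ 30 369   4   5   9] [ 1.641  0.051 -0.749] [[0.949 0.479 0.058]]
white [ 35.6 373.9] [ 31 370   9   9  28] [ 1.617  0.059 -0.749] [[0.939 0.482 0.058]]
green [284.1 241.3] [267 235  30  24 294] [0.597 0.111 0.041] [[0.597 0.112 0.042]]
```

View pics/topc.png

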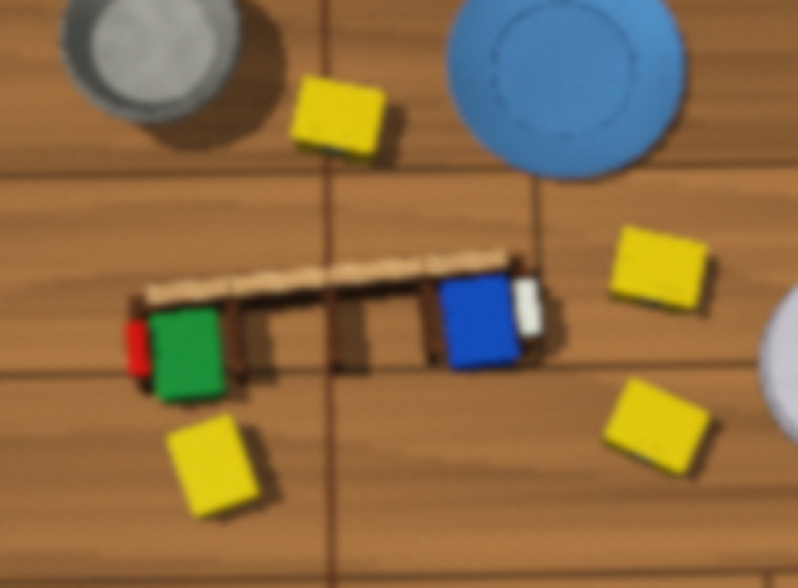

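View pics/sidec.png

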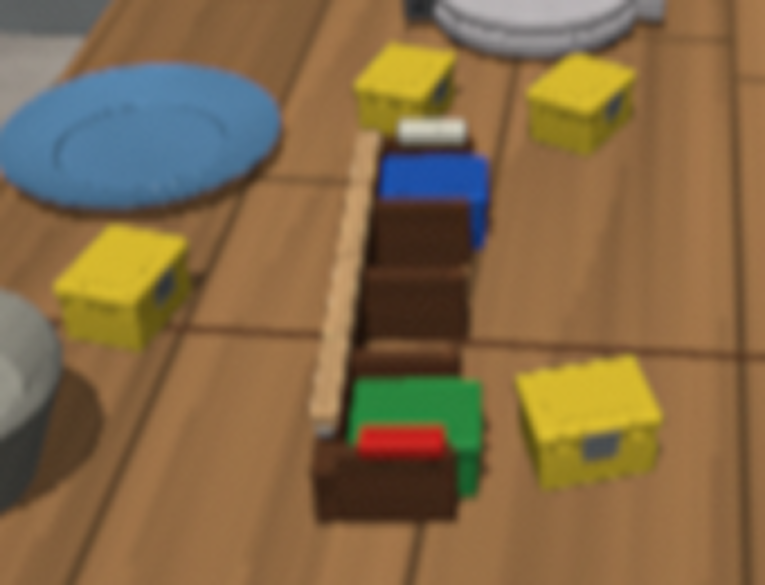

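The red clip is at top px (262,182), the +y end, so the third gap is gap_c. Four yellow boxes could be taken for the target, in top-view pixels:

| Pixel | Distance from base |
|---|---|
| (280,211) | 0.52 m |
| (386,201) | 0.59 m |
| (386,164) | 0.72 m |
| (310,127) | 0.80 m |

I choose (280,211), which is nearest the base. The close crop shows it in front of the green box, rotated a little against the rack, which fits the description. Next I'll refine the rack and box poses.

```bash
cat >> h.py <<'E'
def yaw(p): 
    return p
def boxpose(d,near,rad=0.12,th0=0.0936):
    H=hsv(d); Y=(H[...,0]>22)&(H[...,0]<34)&(H[...,1]>150)&(H[...,2]>150)
    best=None
    for m,s,c in blobs(Y,30):
        q=ray(d,c,.042)[0,:2]
        if np.linalg.norm(q-near)<rad and (best is None or np.linalg.norm(q-near)<best[0]): best=(np.linalg.norm(q-near),m,c)
    if best is None: return None
    cn,_=cv2.findContours(best[1].astype(np.uint8),cv2.RETR_EXTERNAL,cv2.CHAIN_APPROX_NONE)
    P=ray(d,max(cn,key=len)[:,0,:],.042)[:,:2]
    (x,y),(w,h),a=cv2.minAreaRect((P*1000).astype(np.float32))
    a=np.radians(a); a=(a-th0+np.pi/4)%(np.pi/2)-np.pi/4+th0
    return np.array([x/1000,y/1000,a]),(w,h),best[2]
E
python3 - <<'E'
from h import *
for n in ("top","side"):
    d=dict(np.load(n+"0.npz")); C=cloud(d); H=hsv(d)
    print(n,boxpose(d,np.array([.51,.095])))
    m=(C[...,2]>.05)&(C[...,2]<.075)&(abs(C[...,0]-.655)<.03)&(abs(C[...,1])<.16)&(H[...,2]>130)&(H[...,0]<25)&(H[...,1]<160)
    v,u=np.nonzero(m); P=ray(d,np.c_[u,v],.062)[:,:2]; 
    L=cv2.fitLine(P.astype(np.float32),cv2.DIST_HUBER,0,.01,.01).ravel()
    print(len(P),"dir",L[:2],"yaw",np.arctan2(-L[0]*np.sign(L[1]),abs(L[1])),"at y=0.002: x",L[2]+(0.002-L[3])*L[0]/L[1],"ends",P[:,1].min(),P[:,1].max(),np.median(C[m][:,2]))
E
```

```text
top (array([0.51041089, 0.0950464 , 0.31306018]), (70.31448364257812, 55.485477447509766), array([279.93732194, 210.27350427]))
357 dir [ 0.08907877 -0.9960246 ] yaw 0.089196995 at y=0.002: x 0.65757483 ends -0.15646674089907736 0.1463621731165431 0.06067473785672938
side (array([0.50874747, 0.10145645, 0.34777715]), (68.38755798339844, 75.47923278808594), array([320.16945607, 239.19456067]))
367 dir [ 0.09415697 -0.99555737] yaw 0.09429665 at y=0.002: x 0.6581607 ends -0.15174948871495864 0.15285011116668445 0.06273641796078491
```

```bash
cat >> h.py <<'E'
O=np.array([.6265,-.001]); TH=.092
def W(x,y,z):
    c,s=np.cos(TH),np.sin(TH); return [O[0]+c*x-s*y,O[1]+s*x+c*y,z]
def RK(p):
    c,s=np.cos(TH),np.sin(TH); e=np.array(p[:2])-O; return np.array([c*e[0]+s*e[1],-s*e[0]+c*e[1]])
def Q(psi): return [float(np.cos(psi/2)),float(np.sin(psi/2)),0.,0.]
E
python3 - <<'E'
from h import *; from cell import r
r.set_gripper(0.0,20); print(r.finger_overhang,r.current_opening(),r.current_t())
oh=r.finger_overhang
r.move_to(W(.031,.117,.13+oh),Q(TH))
p=r.current_tool_pos(); print(p,RK(p),r.current_ee_rot(),r.current_q(),r.current_t(),r.current_contact_force())
E
```

```text
0.022 -0.00028741130386024 0.8667
[0.64675695 0.11756656 0.1521342 ] [0.03106403 0.11620412] [9.98963124e-01 4.55265854e-02 7.47550466e-05 4.19493233e-05] [ 1.09052600e-01  6.50302806e-01  1.43675582e+00 -1.07197126e-04
  1.05439015e+00  1.58881719e+00] 3.7833 [-0.41475319 -0.50102608 -0.28249704]
```

Run:
```python
from h import *; from cell import r, optics
oh=r.finger_overhang
r.move_linear(W(.031,.117,.066+oh),vel=.1)
f0=np.array(r.current_contact_force()); print(f0)
d=optics.get_image("side"); cv2.imwrite("pics/rail1.png",cv2.resize(d["pixels"][130:290,180:380,::-1],None,fx=3.7,fy=3.7))
for z in (.062,.0605,.059,.0575):
    r.move_linear(W(.031,.117,z+oh),vel=.02)
    r.sleep(.05); p=r.current_tool_pos(); f=np.mean([r.current_contact_force() for _ in range(5)],0)-f0
    print(z,(p[2]-oh).round(4),f.round(2),r.current_t())
    if f[2]>1.6: break
```

```text
[-0.3255058  -0.07843985  0.52143147]
0.062 0.0621 [-0.24 -0.14 -0.63] 5.025
0.0605 0.0606 [ 0.07 -0.06  0.59] 5.325
0.059 0.059 [0.5  0.06 1.13] 5.625
0.0575 0.0575 [1.65 0.75 2.  ] 5.925
```

View pics/rail1.png

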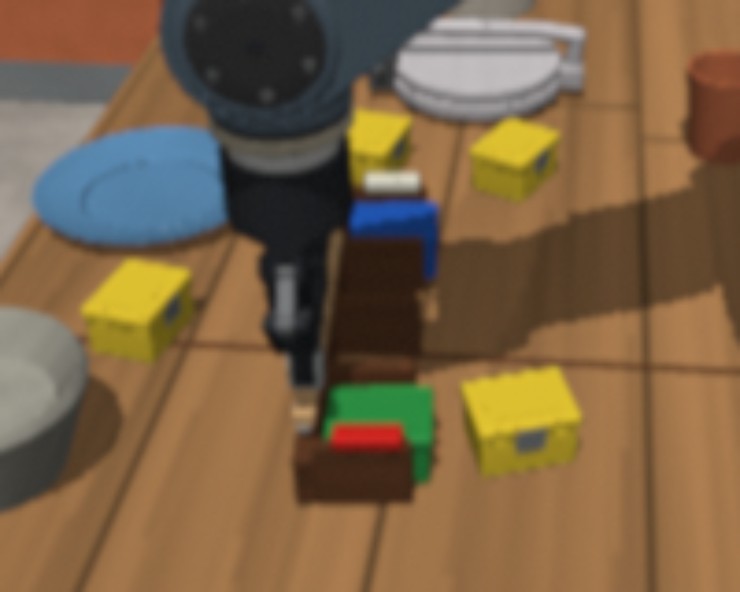

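The shut fingertips (crop px (303,400)) sit on the rail just behind the green box's gap, with about 2 N upward force. Now I'll slide along it.

Run:
```python
from h import *; from cell import r, optics
oh=r.finger_overhang; z=.0585
for y in (.09,.06,.04,.01,-.015,-.03):
    r.move_linear(W(.031,y,z+oh),vel=.06)
    p=r.current_tool_pos(); print(RK(p).round(4),(p[2]-oh).round(4),np.mean([r.current_contact_force() for _ in range(5)],0).round(2))
r.sleep(.2)
r.move_linear(W(.031,-.03,.12+oh),vel=.1); print(r.current_t())
r.set_gripper(.45); print(r.current_opening())
q=r.current_q()
for s in (1,-1):
    print(s,r.inverse_kinematics(W(-.107,.19,.13+oh),Q(TH+s*np.pi/2)))
```

```text
[0.031  0.0895] 0.0585 [ 0.28 -1.28  1.98]
[0.031  0.0596] 0.0585 [-0.16 -1.18  1.47]
[0.031  0.0394] 0.0585 [-0.02 -0.79  1.76]
[0.031  0.0096] 0.0585 [ 0.18 -2.41  1.74]
[ 0.031  -0.0155] 0.0585 [-0.97 -1.68  2.81]
[ 0.031  -0.0306] 0.0585 [ 1.22 -1.36  1.42]
10.2417
0.45235995656772177
1 [ 2.53768829e-01  4.50339002e-01  1.78652234e+00 -4.44089210e-16
  9.04731312e-01  1.61768829e-01]
-1 None
```

Run:
```python
from h import *; from cell import r, optics
oh=r.finger_overhang; psi=TH+np.pi/2; X=-.107
r.move_to(W(X,.178,.12+oh),Q(psi))
r.move_linear(W(X,.178,.007+oh),vel=.15)
print(r.current_t(),r.current_contact_force().round(2))
for y in (.13,.08,.04):
    r.move_linear(W(X,y,.007+oh),vel=.06)
    print(y,RK(r.current_tool_pos()).round(4),r.current_contact_force().round(2),r.current_t())
for n in ("top","side"):
    d=optics.get_image(n); np.savez(n+"1.npz",**d); cv2.imwrite(f"pics/{n}1.png",d["pixels"][:,:,::-1])
    b=boxpose(d,np.array(W(-.107,0,0)[:2]),.1); print(n,b, RK(b[0]) if b else None)
```

```text
12.7167 [ 0.99 -0.53 -0.2 ]
0.13 [-0.1072  0.1301] [ 0.77 -0.81 -0.49] 13.6667
0.08 [-0.1069  0.0801] [ 0.43 -0.11 -0.16] 14.65
0.04 [-0.107   0.0399] [ 0.88  0.38 -0.66] 15.4667
top None None
side None None
```

View pics/side1.png

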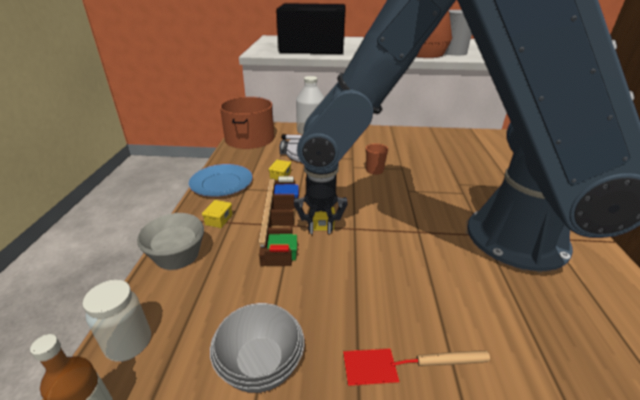

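View pics/top1.png

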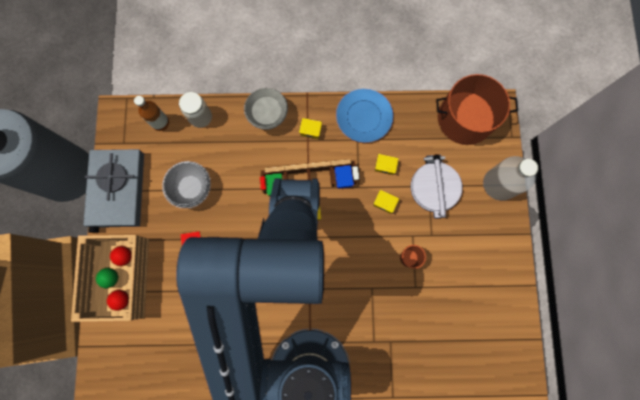

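The side view shows the yellow box held square against both fingertips at about (320,222). I'll push most of the rest, back off and measure.

```bash
cat >> h.py <<'E'
def look(optics,tag,near):
    for n in ("top","side"):
        d=optics.get_image(n); np.savez(f"{n}{tag}.npz",**d); cv2.imwrite(f"pics/{n}{tag}.png",d["pixels"][:,:,::-1])
        b=boxpose(d,np.array(near[:2]),.1)
        if b: print(n,b[0].round(4),b[1],b[2].round(1),"rack",RK(b[0]).round(4),"dyaw",round(b[0][2]-TH,3))
        else: print(n,None)
E
python3 - <<'E'
from h import *; from cell import r, optics
oh=r.finger_overhang; psi=TH+np.pi/2; X=-.107
r.move_linear(W(X,.006,.007+oh),vel=.06)
r.move_linear(W(X,.04,.007+oh),vel=.15)
r.move_linear(W(X,.04,.13+oh),vel=.2)
r.move_to(W(-.24,.15,.16+oh),Q(psi))
print(r.current_t()); look(optics,2,W(-.107,-.034,0))
E
```

```text
18.1583
top [ 0.5164 -0.0436  0.0846] (71.61688995361328, 55.7946891784668) [321.6 207.8] rack [-0.1136 -0.0323] dyaw -0.007
side [ 0.5152 -0.0264  0.0883] (67.6015625, 93.71094512939453) [321.1 208.4] rack [-0.1131 -0.0151] dyaw -0.004
```

View pics/top2.png

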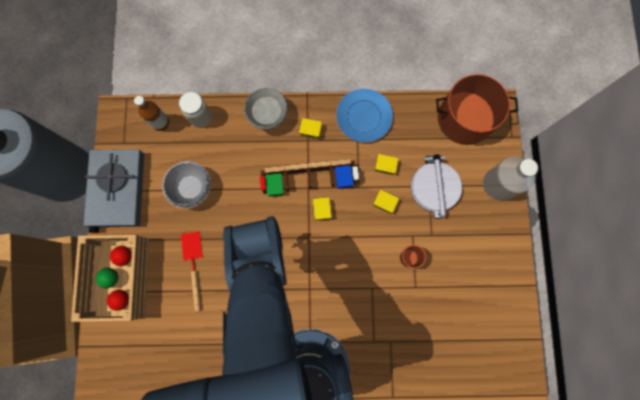

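Run:
```python
from h import *; from cell import r, optics
oh=r.finger_overhang; psi=TH+np.pi/2; X=-.113
r.move_to(W(X,.03,.10+oh),Q(psi))
r.move_linear(W(X,.03,.007+oh),vel=.15)
r.move_linear(W(X,-.0005,.007+oh),vel=.04)
r.move_linear(W(X,.03,.007+oh),vel=.15)
r.move_linear(W(X,.03,.10+oh),vel=.2)
r.set_gripper(.3)
r.move_to(W(-.2,-.039,.10+oh),Q(TH))
print(r.current_t(),r.current_opening()); look(optics,3,W(-.107,-.039,0))
```

```text
23.2083 0.300062979430932
top [ 0.5445 -0.05   -0.0161] (49.902732849121094, 16.936655044555664) [324.9 199.2] rack [-0.0861 -0.0412] dyaw -0.108
side [ 0.5175 -0.0489  0.0825] (67.33197784423828, 58.2729377746582) [320.9 204.9] rack [-0.1129 -0.0377] dyaw -0.01
```

View pics/side3.png

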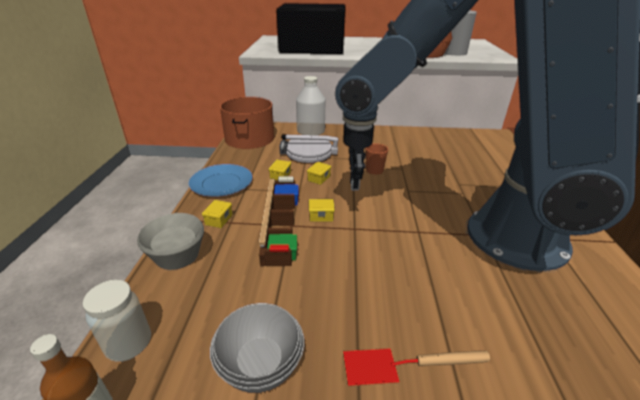

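The box at side px (321,210) is square and in line with the gap. The top view is partly hidden by the arm. Pushing in, with a stop before the mouth.

Run:
```python
from h import *; from cell import r, optics
oh=r.finger_overhang
r.move_linear(W(-.185,-.039,.007+oh),vel=.15)
for x in (-.14,-.115):
    r.move_linear(W(x,-.039,.007+oh),vel=.05); print(RK(r.current_tool_pos()).round(4),r.current_contact_force().round(2))
print(r.current_t()); look(optics,4,W(-.07,-.039,0))
a=cv2.imread("pics/side4.png")[150:280,220:380]; cv2.imwrite("pics/side4c.png",cv2.resize(a,None,fx=4.5,fy=4.5,interpolation=cv2.INTER_CUBIC))
```

```text
[-0.14  -0.039] [-0.3   0.44 -0.85]
[-0.1149 -0.0389] [ 0.41 -0.02  0.92]
25.7833
top None
side [ 0.5608 -0.0252  0.0825] (67.21763610839844, 98.43551635742188) [305.6 206.5] rack [-0.0677 -0.0181] dyaw -0.01
```

View pics/side4c.png

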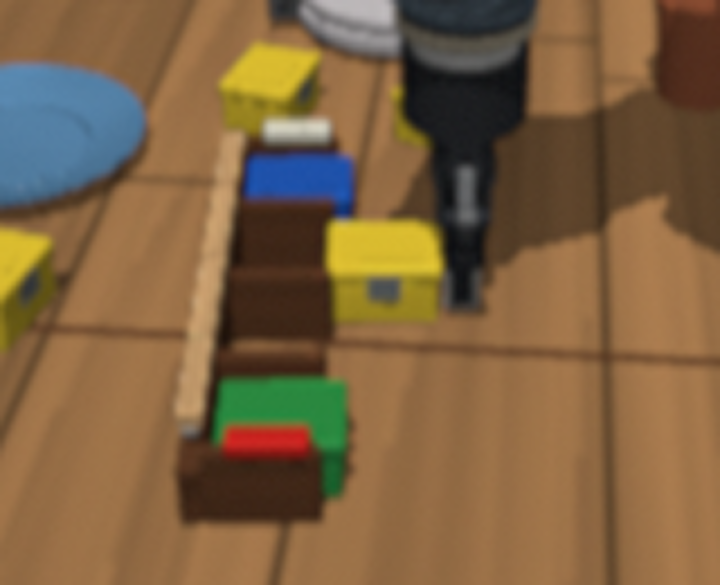

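View pics/top4.png

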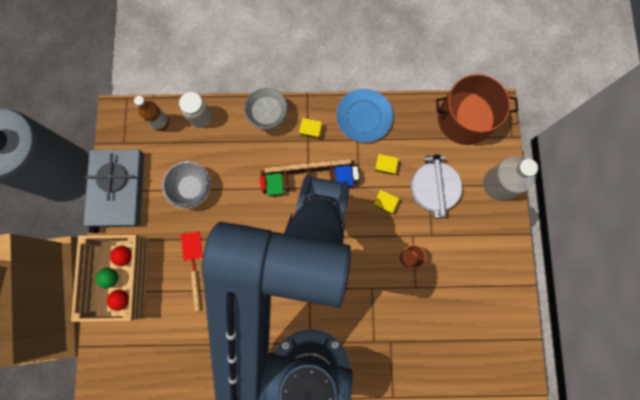

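The side crop shows the box at crop px (385,265), squarely at the mouth of the gap beyond the centre divider. I'll continue with a force guard.

Run:
```python
from h import *; from cell import r, optics
oh=r.finger_overhang
c,s=np.cos(TH),np.sin(TH)
xs=[-.105,-.095,-.085,-.075,-.068,-.064,-.061,-.059,-.057,-.0555,-.054]
for x in xs:
    r.move_linear(W(x,-.039,.007+oh),vel=.04)
    f=np.mean([r.current_contact_force() for _ in range(5)],0)
    fx=c*f[0]+s*f[1]; print(x,RK(r.current_tool_pos()).round(4),f.round(2),"fx",fx.round(2))
    if fx<-8: break
p=RK(r.current_tool_pos())
r.move_linear(W(p[0]-.05,-.039,.007+oh),vel=.15)
r.move_linear(W(p[0]-.05,-.039,.12+oh),vel=.2)
r.move_to(W(-.25,.17,.16+oh),Q(TH))
print(r.current_t()); look(optics,5,W(-.011,-.039,0))
a=cv2.imread("pics/top5.png")[100:240,230:420]; cv2.imwrite("pics/top5c.png",cv2.resize(a,None,fx=4.2,fy=4.2,interpolation=cv2.INTER_CUBIC))
a=cv2.imread("pics/side5.png")[150:280,220:380]; cv2.imwrite("pics/side5c.png",cv2.resize(a,None,fx=4.5,fy=4.5,interpolation=cv2.INTER_CUBIC))
```

```text
-0.105 [-0.1047 -0.039 ] [-0.89  0.12 -0.73] fx -0.87
-0.095 [-0.0947 -0.039 ] [-0.22  0.06  0.34] fx -0.21
-0.085 [-0.0847 -0.039 ] [-0.07  0.26  0.13] fx -0.04
-0.075 [-0.0747 -0.039 ] [-0.09  0.92  0.14] fx -0.0
-0.068 [-0.0677 -0.039 ] [-0.97  0.65  0.91] fx -0.91
-0.064 [-0.0637 -0.039 ] [-0.12  0.3  -0.02] fx -0.09
-0.061 [-0.0608 -0.039 ] [ 0.73 -0.13  0.22] fx 0.72
-0.059 [-0.0588 -0.039 ] [-0.13  0.28 -1.68] fx -0.11
-0.057 [-0.0568 -0.039 ] [0.82 0.76 0.53] fx 0.88
-0.0555 [-0.0557 -0.039 ] [-4.2  -0.25  1.61] fx -4.2
-0.054 [-0.0557 -0.0389] [-11.56  -1.72   8.6 ] fx -11.67
31.525
top [ 0.6189 -0.0402  0.0878] (68.97452545166016, 55.63679122924805) [320.2 177.9] rack [-0.0111 -0.0384] dyaw -0.004
side [ 0.6196 -0.0405  0.0825] (67.83631896972656, 58.2247200012207) [284.3 204.2] rack [-0.0105 -0.0387] dyaw -0.01
```

View pics/top5c.png

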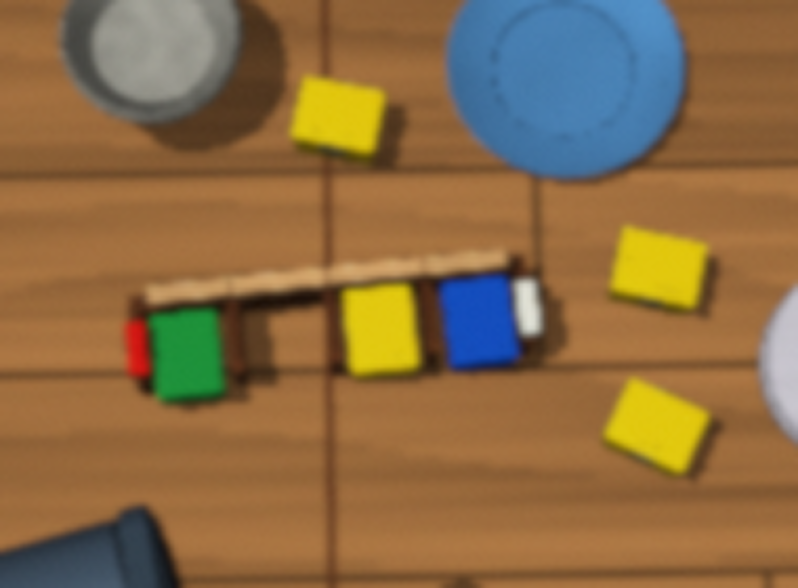

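View pics/side5c.png

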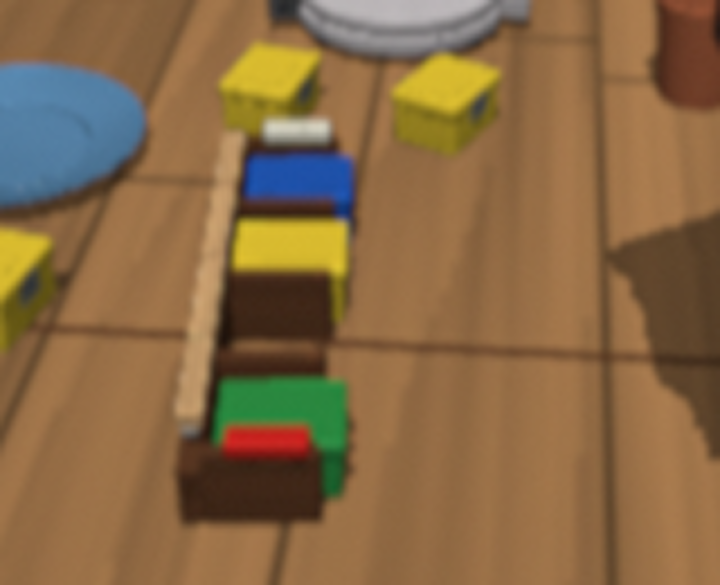

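The yellow box (top crop (380,330), side crop (290,255)) is home in the third gap from the red clip, and the other boxes haven't moved. The arm is clear, so I'm handing in.

```bash
python3 -c "
from cell import r
print(r.current_tool_pos(),r.current_t()); r.hand_in()"
```

```text
[0.36277206 0.14476137 0.1817304 ] 31.625
the job is handed in; nothing more can be done
```

The yellow box is home in the third gap from the red clip, and I handed the job in at 31.6 s of the 69 s allowed.

- **Rail:** with the gripper shut, I touched the rail behind the first gap with about 2 N. I then slid to the second and third gaps and lifted off 30 mm into the third section, so the fourth was never touched. Readings along the slide were about 1.4–2.8 N and noisy by up to about 1 N, so I also relied on the commanded 3.5 mm press depth.
- **Push:** I pushed the box nearest the base with two fingertips, first sideways in line with the gap and then straight in. I stopped when the force against the back wall reached about 12 N. The upward force on the tool also rose to about 9 N at that moment, but the box showed no sign of tipping in either view.
- **Last check:** both cameras agree.

| View | x in rack frame (home is -11 mm) | y in rack frame (gap middle is -39 mm) | Yaw error |
|---|---|---|---|
| Top | -11.1 mm | -38.4 mm | -0.004 rad |
| Side | -10.5 mm | -38.7 mm | -0.010 rad |

The green and blue boxes look unmoved, and the arm is clear of everything. Two earlier box readings disagreed because the arm or its fingers hid part of the box: one top reading just before the push in and one side reading at the gap mouth. I set both aside.

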